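# Hold the reflector of the print-inspection stand

### The arm

A 6-joint arm with a two-finger parallel gripper is mounted at the origin on a cart in front of the work surface, level with it; the furniture and walls round the work are solid. World frame = base frame: x ahead of the robot, y to its left, z up, the work surface at z = 0. Lengths are in mm, angles in rad, forces in N, time in s.
With the tool pointing down it reaches from about 250 to 850 mm from the base axis. Payload 12.5 kg.
Tool frame: the origin (TCP) lies at the very end of the fingers, on their centre line; the grasp point (between the pads) lies env.grip_depth behind it (env.grip_depth is the distance from the TCP to the grasp point, in mm); z points along the fingers, y is the line along which they close (so a half turn about z gives the same grasp; the last joint's range is limited). The gripper opens to 93 mm and grips with 3 to 60 N. Pads are 15 mm wide; open, the fingers measure 128 mm over their backs; the gripper's body (75 mm by 188 mm) begins 65 mm behind the grasp point.
Start: joints at [-1.334, 0.351, 1.652, -0, 1.139, -0.085], TCP at [173.97, -521.746, 218.633] pointing down, gripper open.
Joint ranges: [-2.75, 2.75], [-0.79, 2.1], [0.01, 2.65], [-1.57, 4.71], [0.07, 3.14], [-2.87, 2.87]. Speed limits (rad/s): [2.22, 2.22, 2.79, 3.14, 3.14, 3.14].

### API

Orientations are given as a 3x3 rotation matrix whose columns are the frame's x, y, z axes.
In Python, from plant import env gives the robot as it stands.
- The arm moves only by the tool carry_out, never from a script. Its argument "increments" is a list of rows, each a list of 7 numbers: the shift along the tool's x, y, z as a fraction of full scale, then the turn, a rotation vector about the tool's x, y, z as a fraction of full scale, then the opening, from 0 (shut) to 1 (fully open). In form: [[tx, ty, tz, rx, ry, rz, hand], ...]. A call has 1 to 12 rows; each row is the pose to reach, as a shift and turn from the pose commanded when the call began, along the tool's axes at that moment; what a row does not reach only later rows make up. Full scale, the value 1, is 40 cm for a shift and 90 degrees for a turn. A row lasts 1/10 s, in which the tool goes at most 50 mm and 8.59 degrees, less where a joint would pass 70% of its speed; a pose out of reach is approached as far as the arm can. A call with a number of a shift or a turn outside -1 to 1 is refused whole. A call with a gripper value outside its range is refused whole. The fingers move at their own pace and stop on an object; "grip_force" is the grip in N (left out, the last holds). Time passes only in rows, so rows that repeat a pose let the fingers close. It gives the time, the measured TCP pose, the force, the opening and the grip force at its end, in the units of the state.
- env.read_state(): the state, without advancing time (a new reading comes with each control period).
- env.grab_frame(name): name is "scene" or "top" or "wrist"; returns a dict with "image" (420x560x3 uint8, red, green, blue), "range_z" (420x560 float32, mm along the optical axis (not along the pixel's ray), 0 where there is no reading), "fx", "fy", "cx", "cy" (pixels), "eye" and "attitude" of the camera in the world; the wrist camera has in their place "hand_eye" (4x4, takes a point from camera to tool coordinates, whose origin is the TCP and whose axes are the flange's). Camera axes: x right, y up, looking along -z (the intrinsics and any distortion apply to the point x, -y, -z); pixel columns grow to the right and rows downward; lengths in mm; the calibration is good to about 2 mm. A picture is of the moment at which its call begins: read the wrist's pose just before it.
- env.job_done(): hands the job in; it is judged then, once.
Trained networks look in a picture, given as the dict that the camera call returned (one of the last four; its "shot" number tells which), for a name from the list of things; names that differ only in an ending like _2 or _b are one class to them, and where a whole thing is asked for, a point or a joint stands for the part that bears it (a point fixed in the world has none). Each returns a list of dicts, best first, with "p" (0 to 1); they miss things now and then, are a little off and sometimes report something else, mostly with a low value. They report only what shows in the picture. A call takes as long as a camera call.
- env.recognise(picture, label): "at" ([column, row] in pixels, amid what is visible of it).
The state is a dict: "time": time; "joints": joint angles; "dq": joint speeds; "joint_efforts": joint torques, N m; "tool_pos": TCP position; "eef_rot": TCP orientation; "contact_force": force on the tool from outside, world axes, zero at the start; "torque": the same for the moment, N m; "width": finger opening in mm; "finger_force": force on a finger pad.
Only numpy, scipy, OpenCV 4.12 (cv2) and the standard library are available. Lean on these libraries where they do the work, as an engineer would, in place of code of your own. Each camera call takes 0.05 s, during which the arm holds its last target. There are 200 camera calls.

### The job

Get the printed ink tin ready for its inspection photo: the small tin has toppled over on the worktop; stand it upright, lid up, inside the ring on the inspection stand and let go of it. Then take the white reflector flap by its knob, swing it up until it lines up with the steel pointer on the quadrant, and keep holding it there: the program finishes while the gripper still holds the flap at the pointer's angle, because it falls shut when let go. Do not shift the pointer or push the other things about.

Things in the scene. Friction and masses are not known exactly. Their poses are not given: they have to be found in the camera images.
- tin_centre (a point): centre of the toppled ink tin: closed round tin, 64 mm diameter, 54 mm tall, white with blue bands, about 0.16 kg, loose, lying on its side on the worktop right of the stand. The point is on its axis, half-way up (27 mm from either end). z axis: from bottom to lid; level at the start, lid roughly to the robot's right (-y); straight up when the tin stands right
- ring_centre (a point): centre of the dark ring, 90 mm in diameter, flat on the stand's base plate, where the tin belongs. The stand is a fixed aluminium plate, 250 x 170 x 8 mm; this point is on its top face, 49 mm from its near edge. x axis: from the ring straight to the hinge, y: along the hinge line to the left, z up. Upright, the tin's centre is 27 mm above this point
- hinge_middle (a point): middle of the reflector flap's hinge line, 66 mm beyond the ring's centre, 14 mm above the worktop. Same axes as the ring; the hinge line runs along y. The quadrant (82 mm radius, up to 99 mm above the worktop) stands 91 mm to the +y side of this point. Round the stand: a tall printer beyond it, a wall to its left, a fixed parts box 60 mm high at its near left; the right side is open
- knob_grip (a point): grip point in the black knob (upright cylinder, 24 mm diameter, 36 mm tall) on the upper face of the white flap: on its axis, 15 mm below its top, 21 mm above that face; 108 mm from the hinge line, 20 mm to the -y side of the flap's middle, 23.5 mm off the flap's middle plane. z: knob's axis (up when flat); x: from hinge to free edge; both turn with the flap. y: along the hinge
- reflector (a joint): angle of the reflector flap (white plate with steel edge, 134 mm wide, reaching 131 mm from the hinge, 5 mm thick, about 0.35 kg), rad: 0 lying flat beyond the hinge, growing as its free edge is lifted up and back towards the ring (right-hand turn about -y); limit 1.45. Nearly frictionless: it falls back to 0 when let go
- pointer (a joint): angle of the steel pointer arm on the quadrant at the flap's left side, rad, measured as the flap's angle is: the flap lines up with it when both values are equal. Stiff friction joint that stays where it is, between 0.5 and 0.9; not to be moved
- pointer_tip (a point): tip of the pointer arm, 102 mm from the hinge line
- tape: roll of masking tape, 94 mm across, 24 mm high, lying loose near the back right; origin at the centre of its underside. To be left alone
- dwell_timer: round white timer with a black dial, 62 mm across, 34 mm high, loose, near the robot; origin at the centre of its underside. To be left alone
- small_pad: red silicone printing pad on a small wooden board, 40 x 44 x 36 mm, loose, left of the stand; origin at the centre of its underside. To be left alone
- cup: steel mixing cup, 65 mm across, 59 mm tall, loose, at the back left; origin at the centre of its underside. To be left alone

How it is judged (in metres and radians):
On the way:
1. the tin stands upright, lid up, inside the ring, and is let go while the flap is still down (horizontal distance between tin_centre and ring_centre below 0.016 m and angle between tin_centre's own z axis and vertical below 0.08 rad and z of tin_centre in the frame of ring_centre below 0.031 m and contact force between each of the arm, the fingers and tin below 0.1 N and value of joint reflector below 0.1 rad), for 0.3 s.
At the end, for the whole second after the job is handed in: The tin stands upright (within 0.08 rad), lid up, on the plate inside the ring (centre within 16 mm of the ring's centre), untouched; the reflector flap is held still by the gripper's fingers within 0.07 rad (4 degrees) of the pointer's angle (horizontal distance between tin_centre and ring_centre below 0.016 m and angle between tin_centre's own z axis and vertical below 0.08 rad and z of tin_centre in the frame of ring_centre below 0.031 m and contact force between anything else and tin above 0.5 N and contact force between each of the arm, the fingers, reflector and tin below 0.1 N and angle between the x axis of knob_grip and the x axis of pointer_tip, either way round below 0.07 rad and velocity of joint reflector between -0.1 and 0.1 rad/s and contact force between the fingers and reflector above 0.5 N); the arm keeps its last pose, push and grip.
It fails at once if the pointer is shifted (tip by more than 6 mm) (distance of pointer_tip from where it was at the start of the episode above 0.006 m).
It fails at once if a bystander (tape roll, timer, pad, cup) is pushed more than 30 mm (distance of any of tape, dwell_timer, small_pad, cup from where it was at the start of the episode above 0.03 m).
It also fails if it takes over 56 s, if anything falls off the work surface, if the arm or the gripper's body presses on something with over 40 N, if the wrist force passes 120 N, or if a joint passes its speed limit or range.

## Working session

There is one attempt and no reset: what is moved stays moved. The work goes in short steps, Python scripts to look and compute and a tool call to move; the robot and the scene stay as the last step left them, time stands still between calls to the robot, and variables do not carry over. Pictures are saved under pics/ and viewed, at most 10 in all, crops included, and the job is handed in when it is done.

Besides the shell and the picture viewer there is one more tool, called after "Call:" as name(argument=value, ...), one argument or row to a line, values as JSON. carry_out: Moves the arm, as the interface text tells. Shift numbers are shares of 40 cm and turn numbers shares of 90 degrees, none past 1 either way. Its arguments: {"type":"object","properties":{"increments":{"type":"array"},"grip_force":{"type":"number"}},"required":["increments"]}

```bash
ls; mkdir -p pics
cat > h.py <<'E'
import numpy as np, cv2
from plant import env
def grab(n):
    s=env.read_state(); p=env.grab_frame(n)
    if n=="wrist":
        T=np.eye(4); T[:3,:3]=s["eef_rot"]; T[:3,3]=s["tool_pos"]
        p["T"]=T@np.array(p["hand_eye"])
    else:
        T=np.eye(4); T[:3,:3]=p["attitude"]; T[:3,3]=p["eye"]; p["T"]=T
    return p
def cloud(p):
    z=p["range_z"].astype(float); v,u=np.mgrid[:z.shape[0],:z.shape[1]]
    c=np.stack([(u-p["cx"])/p["fx"]*z,-(v-p["cy"])/p["fy"]*z,-z],-1)
    w=c@p["T"][:3,:3].T+p["T"][:3,3]; w[z==0]=np.nan; return w
def save(p,n): cv2.imwrite(n,cv2.cvtColor(p["image"],cv2.COLOR_RGB2BGR))
E
python3 - <<'E'
from h import *
print(env.grip_depth, env.read_state())
for n in ["scene","top"]:
    p=grab(n); save(p,f"pics/{n}.png"); w=cloud(p); np.save(n+"_w.npy",w); np.save(n+"_i.npy",p["image"])
    print(n,[k for k in p], p["T"].round(3).tolist(),p["fx"])
    for l in ["tin_centre","ring_centre","hinge_middle","knob_grip","reflector","pointer","pointer_tip","tape","dwell_timer","small_pad","cup"]:
        try:
            r=env.recognise(p,l)[:2]
            for d in r:
                u,v=map(int,np.round(d["at"])); print(l,(u,v),round(d["p"],2),w[v,u].round(0))
        except Exception as e: print(l,e)
E
```

```text
pics
18.8 {'time': 0.0, 'joints': array([-1.33364053e+00,  3.51261182e-01,  1.65241361e+00, -2.69426745e-05,
        1.13908304e+00, -8.46269436e-02]), 'dq': array([-0.00109171, -0.0001364 , -0.00037922,  0.00039   , -0.00113097,
       -0.00053628]), 'joint_efforts': array([ 1.26906751e-03, -4.97325253e+01, -2.85253680e+01,  7.00035179e-02,
        2.56362464e-02, -1.06514535e-04]), 'tool_pos': array([ 173.86631647, -521.44010942,  218.09174483]), 'eef_rot': array([[ 9.48669560e-01,  3.16268836e-01, -2.97531493e-04],
       [ 3.16268968e-01, -9.48668894e-01,  1.12681567e-03],
       [ 7.41178093e-05, -1.16307571e-03, -9.99999321e-01]]), 'contact_force': array([ 0.83949811,  0.48501216, -0.20961882]), 'torque': array([0.00812094, 0.0051632 , 0.01837188]), 'finger_force': 0.0, 'width': 92.96709482010225}
scene ['image', 'range_z', 'fx', 'fy', 'cx', 'cy', 'eye', 'attitude', 'shot', 'T'] [[-0.35, 0.817, -0.457, 112.437], [-0.937, -0.304, 0.174, 284.747], [0.003, 0.489, 0.872, 869.901], [0.0, 0.0, 0.0, 1.0]] 382.12180053325494
tin_centre (338, 199) 0.93 [527. -40.  59.]
ring_centre (258,
[... 603 characters left out ...]
'T'] [[-0.027, 0.983, -0.184, 383.283], [-1.0, -0.026, 0.012, 158.136], [0.007, 0.184, 0.983, 889.936], [0.0, 0.0, 0.0, 1.0]] 423.0282750785159
tin_centre (378, 211) 0.93 [539. -51.  61.]
ring_centre (273, 206) 0.91 [564. 158.  16.]
hinge_middle (273, 206) 0.55 [564. 158.  16.]
knob_grip (280, 182) 0.77 [615. 142.  17.]
reflector (168, 128) 0.27 [745. 384.  11.]
pointer (228, 170) 0.56 [650. 254.  -2.]
pointer_tip (230, 169) 0.52 [625. 241.  88.]
tape (378, 138) 0.86 [712. -77.   7.]
dwell_timer (294, 310) 0.78 [349. 122.  34.]
dwell_timer (179, 186) 0.69 [610. 354.  26.]
small_pad (182, 184) 0.75 [613. 347.  30.]
small_pad (377, 213) 0.48 [534. -48.  64.]
cup (167, 129) 0.8 [742. 385.  14.]
```

View pics/top.png

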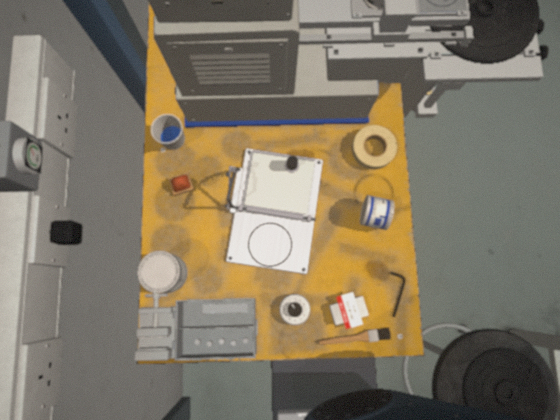

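View pics/scene.png

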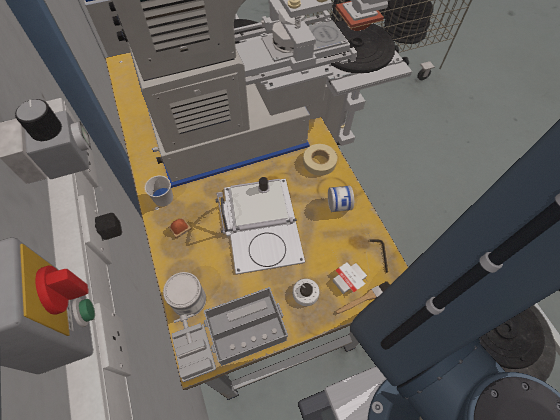

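The top view shows the ring at about (270,243), the knob at (292,161), the tin at (378,211), the hinge line from (233,210) to (315,219), and the quadrant at about (232,185). The scene view agrees. Next I'll compute rough positions.

Run:
```python
from h import *
w=np.load("top_w.npy")
for n,(u,v) in dict(ring=(270,243),knob=(292,161),hl=(233,210),hr=(315,219),nl=(227,262),nr=(306,272),fl=(247,150),fr=(322,158)).items():
    print(n,np.nanmedian(w[v-1:v+2,u-1:u+2],axis=(0,1)).round(0))
s=w[195:232,350:405].reshape(-1,3); 
for lo in(12,50):
    q=s[(s[:,2]>lo)]; print(len(q),q.min(0).round(),q.max(0).round(),q.mean(0).round())
    h=cv2.minAreaRect(q[:,:2].astype(np.float32)); print(h, cv2.boxPoints(h).round())
```

```text
ring [486. 166.   8.]
knob [650. 116.  52.]
hl [558. 243.  14.]
hr [534.  71.  14.]
nl [450. 257.  -1.]
nr [424.  93.   6.]
fl [692. 212.   8.]
fr [672.  48.  -1.]
924 [506. -87.  12.] [578. -22.  66.] [538. -52.  53.]
((542.0612182617188, -55.98211669921875), (55.08222198486328, 63.724246978759766), 75.78971099853516) [[504. -75.]
 [566. -91.]
 [580. -37.]
 [518. -21.]]
661 [511. -87.  50.] [572. -24.  66.] [540. -55.  59.]
((541.4495849609375, -55.732906341552734), (54.252872467041016, 51.95336151123047), 75.66497039794922) [[510. -76.]
 [560. -88.]
 [573. -36.]
 [523. -23.]]
```

```bash
cat >> h.py <<'E'
from scipy.spatial.transform import Rotation as Ro
def unit(v): v=np.array(v,float); return v/np.linalg.norm(v)
def frame(z,y):
    z=unit(z); y=np.array(y,float); y=unit(y-z*(y@z)); return np.stack([np.cross(y,z),y,z],1)
def inc(P,R,s=None):
    s=s or env.read_state(); R0=s["eef_rot"]
    t=R0.T@(np.array(P)-s["tool_pos"])/400; r=Ro.from_matrix(R0.T@R).as_rotvec()/(np.pi/2)
    n=max(np.linalg.norm(t)*400/50,np.linalg.norm(r)*90/8.59)
    print("inc",np.r_[t,r].round(4).tolist(),"rows",round(n,1))
def brief():
    s=env.read_state(); print("t",round(s["time"],2),"q",s["joints"].round(3),"p",s["tool_pos"].round(1),"w",round(s["width"],1),"F",s["contact_force"].round(1),"ff",round(s["finger_force"],1))
    open("poses.txt","a").write(repr((s["joints"].tolist(),s["tool_pos"].tolist()))+"\n")
    return s
E
python3 - <<'E'
from h import *
s=brief(); q=s["joints"]
m=lambda q:Ro.from_euler('Z',q[0])*Ro.from_euler('Y',q[1]+q[2])*Ro.from_euler('ZYZ',q[3:6])
C=m(q).inv()*Ro.from_matrix(s["eef_rot"]); print(C.as_euler('ZYX').round(3))
d0=[.18,.685,-.707]; R=frame(d0,[.97,-.25,0]); print(R.round(3))
tin=np.array([542,-56,32]); d=R[:,2]
inc(tin-150*d,R)
# wrist angles for A and B, guessed q1,q2+q3
for n,RR,q1 in [("A",R,-.3),("A'",frame(d0,[-.97,.25,0]),-.3),("B",frame([.67,.23,-.707],[-.32,.95,0]),.33),("B'",frame([.67,.23,-.707],[.32,-.95,0]),.33)]:
  for b in(1.7,2.0,2.3):
    W=(Ro.from_euler('Z',q1)*Ro.from_euler('Y',b)).inv()*Ro.from_matrix(RR)*C.inv()
    e=W.as_euler('ZYZ'); print(n,b,e.round(2),"other",(e+[np.pi,0,np.pi]).round(2)*[1,-1,1])
E
```

```text
t 1.2 q [-1.334  0.351  1.652  0.     1.139 -0.085] p [ 174.  -521.7  218.6] w 93.0 F [-0.6  0.2 -0. ] ff 0.0
[1.571 0.    0.   ]
[[ 0.176  0.968  0.18 ]
 [ 0.684 -0.252  0.684]
 [ 0.708  0.002 -0.706]]
inc [1.0959, -0.5915, 0.2017, 0.2472, 0.4585, -0.5996] rows 10.1
A 1.7 [ 0.79  1.51 -0.13] other [ 3.93 -1.51  3.02]
A 2.0 [ 0.82  1.3  -0.34] other [ 3.97 -1.3   2.8 ]
A 2.3 [ 0.91  1.11 -0.59] other [ 4.05 -1.11  2.55]
A' 1.7 [0.79 1.51 3.02] other [ 3.93 -1.51  6.16]
A' 2.0 [0.82 1.3  2.8 ] other [ 3.97 -1.3   5.94]
A' 2.3 [0.91 1.11 2.55] other [ 4.05 -1.11  5.69]
B 1.7 [ 0.    0.66 -1.57] other [ 3.14 -0.66  1.57]
B 2.0 [ 0.    0.36 -1.57] other [ 3.14 -0.36  1.57]
B 2.3 [ 0.01  0.06 -1.58] other [ 3.15 -0.06  1.57]
B' 1.7 [0.   0.66 1.57] other [ 3.14 -0.66  4.72]
B' 2.0 [0.   0.36 1.57] other [ 3.14 -0.36  4.71]
B' 2.3 [0.01 0.06 1.57] other [ 3.15 -0.06  4.71]
```

Call:
carry_out(
  increments=[
    [0.8,-0.43,0.05,0.17,0.32,-0.42,1],
    [0.8,-0.43,0.05,0.17,0.32,-0.42,1],
    [0.8,-0.43,0.05,0.17,0.32,-0.42,1],
    [0.8,-0.43,0.05,0.17,0.32,-0.42,1],
    [0.8,-0.43,0.05,0.17,0.32,-0.42,1],
    [0.8,-0.43,0.05,0.17,0.32,-0.42,1],
    [0.8,-0.43,0.05,0.17,0.32,-0.42,1],
    [0.8,-0.43,0.05,0.17,0.32,-0.42,1],
  ],
)

```text
time: 2.0
tool_pos: [424.8, -254.5, 198.2]
eef_rot: [[0.477, 0.852, 0.215], [0.705, -0.518, 0.485], [0.525, -0.08, -0.847]]
contact_force: [-1.1, 0.2, -0.8]
width: 92.7
finger_force: 0.0
```

Run:
```python
from h import *
s=brief()
R=frame([.18,.685,-.707],[.97,-.25,0])
inc(np.array([542,-56,32])-170*R[:,2],R)
p=grab("wrist"); save(p,"pics/w1.png"); w=cloud(p)
for d in env.recognise(p,"tin_centre")[:2]: 
    u,v=map(int,d["at"]); print(d, w[v,u])
```

```text
t 2.0 q [-0.905  0.397  1.756  0.507  1.309 -0.55 ] p [ 424.8 -254.5  198.2] w 92.7 F [-1.1  0.2 -0.8] ff 0.0
inc [0.1875, 0.0874, 0.2439, 0.0745, 0.1391, -0.1781] rows 2.6
{'at': [288.2, 94.4], 'p': 0.75} [529.15625152 -73.96206846  61.06609351]
{'at': [219.8, 22.7], 'p': 0.49} [526.45344307 134.77225341   5.38553013]
```

Call:
carry_out(
  increments=[
    [0.19,0.087,0.24,0.074,0.139,-0.178,1],
    [0.19,0.087,0.24,0.074,0.139,-0.178,1],
    [0.19,0.087,0.24,0.074,0.139,-0.178,1],
    [0.19,0.087,0.24,0.074,0.139,-0.178,1],
    [0.19,0.087,0.24,0.074,0.139,-0.178,1],
  ],
)

```text
time: 2.6
tool_pos: [509.4, -176.8, 154.3]
eef_rot: [[0.18, 0.967, 0.183], [0.685, -0.256, 0.682], [0.706, 0.003, -0.708]]
contact_force: [-0.7, 1.2, -0.3]
width: 93.0
finger_force: 0.0
```

Run:
```python
from h import *
s=brief()
p=grab("wrist"); save(p,"pics/w2.png"); w=cloud(p)
for d in env.recognise(p,"tin_centre")[:1]: 
    u,v=map(int,d["at"]); print(d, w[v,u])
q=w.reshape(-1,3); q=q[(abs(q[:,0]-542)<70)&(abs(q[:,1]+56)<60)&(q[:,2]>8)&(q[:,2]<75)]
np.save("tin.npy",q)
from scipy.optimize import least_squares
# points on cylinder side: fit axis yaw, centre with r=32 (top part)
for zl in (35,45):
    t=q[q[:,2]>zl]
    def f(x):
        a=x[2]; n=np.array([np.cos(a),np.sin(a)]); l=(t[:,:2]-x[:2])@n
        return np.hypot(l,t[:,2]-x[3])-32
    r=least_squares(f,[542,-56,-.25,32],loss="soft_l1",f_scale=1.5)
    x=r.x; ax=np.array([np.sin(x[2]),-np.cos(x[2])]); l=(t[:,:2]-x[:2])@ax; m=abs(f(x))<3
    lo,hi=np.percentile(l[m],[1,99]); c=x[:2]+ax*(lo+hi)/2
    print(zl,len(t),x.round(2),"ax",ax.round(3),"len",hi-lo,"centre",c.round(1),np.median(abs(f(x))))
```

```text
t 2.6 q [-0.753  0.597  1.666  0.688  1.373 -0.81 ] p [ 509.4 -176.8  154.3] w 93.0 F [-0.7  1.2 -0.3] ff 0.0
{'at': [280.4, 188.6], 'p': 0.84} [533.51172041 -75.96714792  62.5371529 ]
35 2834 [ 5.7567e+02  8.3520e+01 -2.4000e-01  2.9540e+01] ax [-0.24  -0.971] len 53.326872610503145 centre [541.  -56.6] 0.538579245101829
45 2408 [ 5.7573e+02  8.3480e+01 -2.4000e-01  2.9720e+01] ax [-0.241 -0.971] len 53.29170240314197 centre [541.  -56.6] 0.4417398292158943
```

View pics/w2.png

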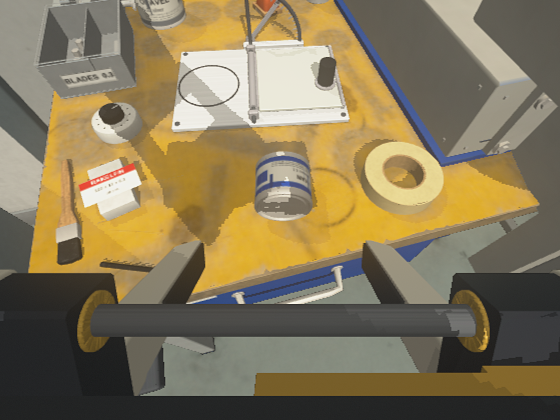

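Run:
```python
from h import *
a=np.array([-.24,-.971,0]); c=np.array([541,-56.6,31.5])
R=frame(-a*.7071+np.array([0,0,-.7071]),[.971,-.24,0])
inc(c-70*R[:,2],R); inc(c+18.8*R[:,2],R)
```

```text
inc [0.0023, 0.0002, 0.2636, 0.0101, 0.0016, -0.0061] rows 2.1
inc [0.0029, -0.0033, 0.4856, 0.0101, 0.0016, -0.0061] rows 3.9
```

Call:
carry_out(
  increments=[
    [0.002,0,0.12,0.01,0.0016,-0.006,1],
    [0.003,0,0.24,0.01,0.0016,-0.006,1],
    [0.003,-0.002,0.34,0.01,0.0016,-0.006,1],
    [0.003,-0.003,0.42,0.01,0.0016,-0.006,1],
    [0.003,-0.003,0.485,0.01,0.0016,-0.006,1],
    [0.003,-0.003,0.485,0.01,0.0016,-0.006,1],
    [0.003,-0.003,0.485,0.01,0.0016,-0.006,0.5],
    [0.003,-0.003,0.485,0.01,0.0016,-0.006,0.5],
    [0.003,-0.003,0.485,0.01,0.0016,-0.006,0.5],
    [0.003,-0.003,0.485,0.01,0.0016,-0.006,0.5],
  ],
  grip_force=20,
)

```text
time: 3.7
tool_pos: [544.8, -42.9, 18.5]
eef_rot: [[0.168, 0.971, 0.169], [0.686, -0.239, 0.688], [0.708, 0.0, -0.706]]
contact_force: [0.3, 0.6, 0.3]
width: 66.0
finger_force: 0.0
```

Run:
```python
from h import *
s=brief(); print(s["eef_rot"].round(3).tolist())
```

```text
t 3.7 q [-0.524  0.783  1.783  0.891  1.064 -0.931] p [544.8 -42.9  18.5] w 66.0 F [0.3 0.6 0.3] ff 0.0
[[0.168, 0.971, 0.169], [0.686, -0.239, 0.688], [0.708, 0.0, -0.706]]
```

Almost closed; finish closing, then lift.

Call:
carry_out(
  increments=[
    [0,0,0,0,0,0,0.3],
    [0,0,0,0,0,0,0.3],
    [0,0,0,0,0,0,0.3],
    [0.08,0,-0.08,0,0,0,0.3],
    [0.2,0,-0.2,0,0,0,0.3],
    [0.28,0,-0.28,0,0,0,0.3],
    [0.28,0,-0.28,0,0,0,0.3],
  ],
)

```text
time: 4.4
tool_pos: [545.8, -43.0, 180.7]
eef_rot: [[0.164, 0.971, 0.172], [0.688, -0.238, 0.686], [0.707, 0.005, -0.707]]
contact_force: [-0.1, 0.3, -1.1]
width: 63.8
finger_force: 20.0
```

Run:
```python
from h import *
s=brief()
# tin in tool frame at grasp
Rg=np.array([[0.168,0.971,0.169],[0.686,-0.239,0.688],[0.708,0,-0.706]])
print("axis in tool",Rg.T@[-.24,-.971,0],"centre in tool",Rg.T@(np.array([541,-56.6,31.5])-[544.8,-42.9,18.5]))
# ring from top camera + wrist
w=np.load("top_w.npy"); im=np.load("top_i.npy")
g=cv2.cvtColor(im,cv2.COLOR_RGB2GRAY)[:, :]
g=cv2.resize(g[215:275,220:325],None,fx=6,fy=6,interpolation=cv2.INTER_CUBIC); cv2.imwrite("pics/ringcrop.png",g)
p=grab("top"); 
ok=(g<130).astype(np.uint8)
n,lab,st,cen=cv2.connectedComponentsWithStats(ok)
for i in range(1,n):
    if st[i,4]>300: print(i,st[i],cen[i])
```

```text
t 4.4 q [-0.523  0.503  1.753  0.793  1.268 -0.684] p [545.8 -43.  180.7] w 63.8 F [-0.1  0.3 -1.1] ff 20.0
axis in tool [-0.706426 -0.000971 -0.708608] centre in tool [ -0.8326  -0.4155 -19.2458]
1 [  20    0   61  279 3132] [ 48.60823755 146.92943806]
2 [499  13  27  19 367] [513.49046322  20.47138965]
```

View pics/ringcrop.png

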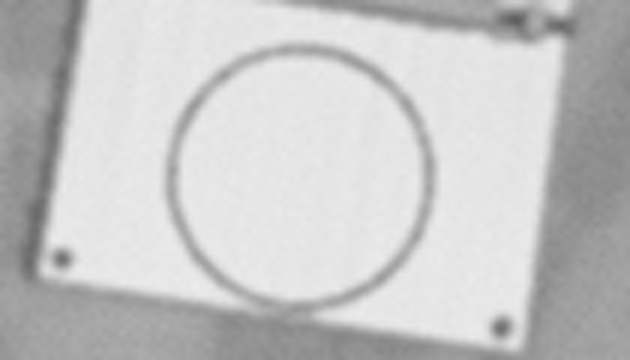

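The crop shows the ring spanning x≈167–436 and y≈43–312, with screws at (62,258) and (501,327). I'll project these onto z=8, fit the ring, and get the knob and pointer at the same time.

```bash
cat >> h.py <<'E'
def ray(p,u,v,z):
    d=p["T"][:3,:3]@np.array([(u-p["cx"])/p["fx"],-(v-p["cy"])/p["fy"],-1.]); o=p["T"][:3,3]
    return o+d*(z-o[2])/d[2]
E
python3 - <<'E'
from h import *
p=grab("top"); im=np.load("top_i.npy"); w=np.load("top_w.npy")
f=lambda x,y:((x+.5)/6-.5+220,(y+.5)/6-.5+215)
g=cv2.cvtColor(im,cv2.COLOR_RGB2GRAY)
g=cv2.resize(g[215:275,220:325],None,fx=6,fy=6,interpolation=cv2.INTER_CUBIC)
P=[]
for a in np.linspace(0,2*np.pi,180):
    r=np.arange(115,150); xs=(301+r*np.cos(a)); ys=(177+r*np.sin(a))
    ok=(ys<355)&(ys>0); k=[g[int(y),int(x)] if o else 255 for x,y,o in zip(xs,ys,ok)]; i=int(np.argmin(k))
    if k[i]<190: P.append(ray(p,*f(xs[i],ys[i]),8)[:2])
P=np.array(P)
(cx,cy),(A,B),_=cv2.fitEllipse(P.astype(np.float32)); print("ring",cx,cy,A,B,len(P))
a,b=ray(p,*f(62,258),8),ray(p,*f(501,327),8); y=unit((a-b)[:2]); x=np.array([y[1],-y[0]]); print("y",y,"x",x,"screws",a.round(1),b.round(1))
# knob top: points z>40 near
q=w[150:175,275:305].reshape(-1,3); q=q[(q[:,2]>35)&(q[:,2]<70)]; print("knob",len(q),q.mean(0),q.min(0),q.max(0))
h=np.array([cx,cy])+66*x; print("hinge",h,"knob expected",h+108*x-20*y)
q=w.reshape(-1,3); l=np.c_[(q[:,:2]-h)@x,(q[:,:2]-h)@y,q[:,2]]
m=(abs(l[:,1]-91)<20)&(l[:,0]>-100)&(l[:,0]<125)&(l[:,2]>20)&(l[:,2]<120); print(len(l[m])); print(l[m][np.argsort(l[m][:,0])][::4].round(0).tolist())
# tin placement targets
c=np.array([cx,cy,8+27])
for az in (0,20):
    t=np.deg2rad(az); e=np.deg2rad(45); R=frame([np.cos(t)*np.cos(e),np.sin(t)*np.cos(e),-np.sin(e)],[-np.sin(t),np.cos(t),0])
    ca=np.array([-.83,-.4,-19.2]); print(az,R.T@[0,0,1]); inc(c+[0,0,100]-R@ca,R); inc(c+[0,0,3]-R@ca,R)
E
```

```text
ring 482.76007080078125 167.22457885742188 88.62459564208984 94.15248107910156 180
y [0.18104846 0.98347418] x [ 0.98347418 -0.18104846] screws [458.1 250.3   8. ] [430.3  99.1   8. ]
knob 118 [650.42259121 116.11244083  50.00757013] [640.83320661 103.79512476  36.22818855] [664.04171722 126.76000592  57.23599264]
hinge [547.66936642 155.27538048] knob expected [650.26360824 116.05266325]
222
[[-3.0, 75.0, 22.0], [-1.0, 90.0, 60.0], [-1.0, 91.0, 48.0], [-0.0, 89.0, 66.0], [-0.0, 89.0, 93.0], [1.0, 92.0, 97.0], [2.0, 71.0, 22.0], [2.0, 88.0, 67.0], [3.0, 91.0, 97.0], [5.0, 99.0, 25.0], [7.0, 91.0, 96.0], [7.0, 74.0, 22.0], [9.0, 100.0, 25.0], [11.0, 89.0, 95.0], [15.0, 93.0, 95.0], [17.0, 94.0, 94.0], [19.0, 92.0, 95.0], [22.0, 89.0, 94.0], [25.0, 91.0, 96.0], [28.0, 92.0, 94.0], [30.0, 90.0, 93.0], [32.0, 88.0, 93.0], [35.0, 99.0, 59.0], [38.0, 88.0, 87.0], [39.0, 88.0, 89.0], [41.0, 91.0, 88.0], [44.0, 91.0, 87.0], [45.0, 99.0, 70.0], [46.0, 88.0, 80.0], [47.0, 99.0, 77.0], [49.0, 89.0, 83.0], [50.0, 105.0, 78.0], [51.0, 97.0, 78.0], [52.0, 91.0, 80.0], [53.0, 105.0, 82.0], [54.0, 97.0, 84.0], [54.0, 100.0, 81.0], [56.0, 102.0, 81.0], [57.0, 88.0, 79.0], [59.0, 103.0, 79.0], [59.0, 92.0, 84.0], [60.0, 94.0, 87.0], [61.0, 89.0, 72.0], [61.0, 90.0, 85.0], [62.0, 98.0, 92.0], [62.0, 88.0, 88.0], [63.0, 92.0, 90.0], [64.0, 100.0, 89.0], [65.0, 95.0, 90.0], [65.0, 98.0, 93.0], [67.0, 89.0, 92.0], [69.0, 90.0, 65.0], [73.0, 91.0, 59.0], [77.0, 90.0, 51.0], [79.0, 91.0, 26.0], [82.0, 88.0, 37.0]]
0 [-0.70710678  0.         -0.70710678]
inc [0.24, -0.245, 0.4405, 0.0016, -0.6902, -1.2455] rows 14.9
inc [0.0685, -0.2457, 0.6118, 0.0016, -0.6902, -1.2455] rows 14.9
20 [-7.07106781e-01  6.87354189e-18 -7.07106781e-01]
inc [0.2472, -0.2499, 0.4477, 0.0014, -0.5527, -1.4656] rows 16.4
inc [0.0757, -0.2505, 0.619, 0.0014, -0.5527, -1.4656] rows 16.4
```

Call:
carry_out(
  increments=[
    [0.19,-0.19,0.3,0.001,-0.52,-0.94,0.3],
    [0.19,-0.19,0.3,0.001,-0.52,-0.94,0.3],
    [0.19,-0.19,0.3,0.001,-0.52,-0.94,0.3],
    [0.19,-0.19,0.3,0.001,-0.52,-0.94,0.3],
    [0.19,-0.19,0.3,0.001,-0.52,-0.94,0.3],
    [0.19,-0.19,0.3,0.001,-0.52,-0.94,0.3],
    [0.19,-0.19,0.3,0.001,-0.52,-0.94,0.3],
    [0.19,-0.19,0.3,0.001,-0.52,-0.94,0.3],
    [0.19,-0.19,0.3,0.001,-0.52,-0.94,0.3],
    [0.19,-0.19,0.3,0.001,-0.52,-0.94,0.3],
    [0.19,-0.19,0.3,0.001,-0.52,-0.94,0.3],
    [0.19,-0.19,0.3,0.001,-0.52,-0.94,0.3],
  ],
)

```text
time: 5.7
tool_pos: [501.4, 111.0, 142.7]
eef_rot: [[-0.788, 0.362, 0.498], [0.451, 0.89, 0.065], [-0.42, 0.276, -0.865]]
contact_force: [-0.8, -0.1, -2.6]
width: 63.4
finger_force: 20.0
```

```bash
cat > place.py <<'E'
from h import *
s=brief(); c=np.array([482.8,167.2,35]); ca=np.array([-.83,-.4,-19.2])
e=np.deg2rad(45); R=frame([np.cos(e),0,-np.sin(e)],[0,1,0])
Rn=s["eef_rot"]; print("tin now",(s["tool_pos"]+Rn@ca).round(1),"axis",(Rn@[-.7064,-.001,-.7086]).round(3))
for h in (80,3,0): inc(c+[0,0,h]-R@ca,R)
E
python3 place.py
```

```text
t 5.7 q [ 0.126  0.223  2.181  0.01   0.211 -1.002] p [501.4 111.  142.7] w 63.4 F [-0.8 -0.1 -2.6] ff 20.0
tin now [492.4 109.  159.5] axis [ 0.203 -0.366  0.909]
inc [0.1188, 0.0921, 0.0926, 0.0014, -0.1737, -0.3021] rows 3.7
inc [0.1997, 0.0389, 0.259, 0.0014, -0.1737, -0.3021] rows 3.7
inc [0.2028, 0.0369, 0.2655, 0.0014, -0.1737, -0.3021] rows 3.7
```

```bash
cat > kin.py <<'E'
from h import *
from scipy.optimize import least_squares
D=[eval(l) for l in open("poses.txt")]
def rot(q): return Ro.from_euler('Z',q[0]),Ro.from_euler('Z',q[0])*Ro.from_euler('Y',q[1]),Ro.from_euler('Z',q[0])*Ro.from_euler('Y',q[1]+q[2])
def fk(q,L):
    r1,r2,r3=rot(q); r6=r3*Ro.from_euler('ZYZ',q[3:6])
    p=np.array([0,0,L[0]])+r1.apply([L[1],0,0])+r2.apply([0,0,L[2]])+r3.apply([L[3],0,L[4]])+r6.apply([0,0,L[5]])
    return p,(r6*Ro.from_euler('Z',np.pi/2)).as_matrix()
F=lambda L:np.concatenate([fk(q,L)[0]-p for q,p in D])
fit=least_squares(F,[200,0,450,0,450,250]); L=fit.x
lo=np.array([-2.75,-.79,.01,-1.57,.07,-2.87])+.02; hi=np.array([2.75,2.1,2.65,4.71,3.14,2.87])-.02
def ik(P,R,q0):
    g=lambda q:np.r_[(fk(q,L)[0]-P)/100,(fk(q,L)[1]-R).ravel()]
    r=least_squares(g,np.clip(q0,lo+.01,hi-.01),bounds=(lo,hi)); return r.x,2*r.cost
E
python3 - <<'E'
from kin import *
print("L",L.round(1),"res",abs(F(L)).max())
s=env.read_state(); c=np.array([482.8,167.2,35]); ca=np.array([-.83,-.4,-19.2]); e=np.pi/4
for az in range(-60,111,15):
    t=np.deg2rad(az); R=frame([np.cos(t)*np.cos(e),np.sin(t)*np.cos(e),-np.sin(e)],[-np.sin(t),np.cos(t),0])
    q,k=ik(c-R@ca,R,s["joints"]); q2,k2=ik(c+[0,0,90]-R@ca,R,s["joints"]); print(az,q.round(2),round(k,4),q2.round(2),round(k2,4))
E
```

```text
L [281.5 -42.4 601.4  94.7 478.8 347.1] res 45.30836636463374
-60 [ 0.79  0.74  1.88 -0.92  1.03  0.97] 0.0 [ 0.79  0.58  1.87 -0.85  1.13  0.82] 0.0
-45 [ 0.81  0.7   2.01 -1.16  0.88  1.  ] 0.0 [ 0.81  0.53  2.   -1.03  0.97  0.79] 0.0
-30 [ 0.79  0.68  2.13 -1.49  0.76  1.1 ] 0.0 [ 0.79  0.48  2.12 -1.27  0.8   0.8 ] 0.0
-15 [ 0.74  0.63  2.16 -1.55  0.65  0.91] 0.0349 [ 0.72  0.43  2.22 -1.55  0.63  0.81] 0.0012
0 [ 0.63  0.56  2.17 -1.55  0.45  0.57] 0.1346 [ 0.6   0.36  2.23 -1.55  0.42  0.49] 0.0382
15 [ 0.4   0.5   2.18 -1.55  0.1   0.11] 0.2114 [ 0.4   0.31  2.24 -1.55  0.09  0.09] 0.0751
30 [ 0.29  0.49  2.17  1.09  0.09 -2.85] 0.2402 [ 0.29  0.31  2.22  1.1   0.09 -2.85] 0.098
45 [ 0.26  0.49  2.14  0.86  0.18 -2.85] 0.305 [ 0.22  0.31  2.17  0.85  0.27 -2.85] 0.1648
60 [ 0.23  0.5   2.08  0.65  0.32 -2.85] 0.4185 [ 0.19  0.32  2.09  0.65  0.45 -2.85] 0.2825
75 [ 0.24  0.51  2.02  0.47  0.45 -2.85] 0.5894 [ 0.19  0.34  2.01  0.49  0.6  -2.85] 0.4654
90 [ 0.27  0.52  1.97  0.31  0.54 -2.85] 0.8266 [ 0.23  0.37  1.94  0.34  0.72 -2.85] 0.7242
105 [ 0.32  0.53  1.94  0.15  0.6  -2.85] 1.1316 [ 0.28  0.39  1.88  0.21  0.82 -2.85] 1.064
```

Run:
```python
from kin import *
s=env.read_state(); print(s["eef_rot"].round(3)); print(fk(s["joints"],L)[1].round(3)); print(F(L).reshape(-1,3).round(1)); print(np.array([q for q,p in D]).round(3))
for q,p in D: print(np.hypot(*p[:2]).round(1), np.arctan2(p[1],p[0]).round(4))
```

```text
[[-0.788  0.362  0.498]
 [ 0.451  0.89   0.065]
 [-0.42   0.276 -0.865]]
[[-0.788  0.362  0.498]
 [ 0.451  0.89   0.065]
 [-0.42   0.276 -0.865]]
[[-42.5 -22.1  -5.7]
 [-17.7   0.1   1.5]
 [ -5.3   0.6   0.2]
 [  1.7  -0.1  -9.2]
 [ -2.4   2.3   5.9]
 [ 11.2 -45.3   7.3]]
[[-1.334  0.351  1.652  0.     1.139 -0.085]
 [-0.905  0.397  1.756  0.507  1.309 -0.55 ]
 [-0.753  0.597  1.666  0.688  1.373 -0.81 ]
 [-0.524  0.783  1.783  0.891  1.064 -0.931]
 [-0.523  0.503  1.753  0.793  1.268 -0.684]
 [ 0.126  0.223  2.181  0.01   0.211 -1.002]]
550.0 -1.249
495.2 -0.5397
539.2 -0.3341
546.4 -0.0785
547.5 -0.0785
513.5 0.2178
```

```bash
python3 - <<'E'
t=open("kin.py").read()
t=t.replace("r1.apply([L[1],0,0])","r1.apply([L[1],L[6],0])").replace("p=np","r5=r3*Ro.from_euler('ZY',q[3:5])\n    p=np").replace("+r6.apply([0,0,L[5]])","+r5.apply([L[7],0,L[5]])")
t=t.replace("450,250])","450,250,46,0])")
open("kin.py","w").write(t)
E
cat > ikscan.py <<'E'
from kin import *
print("L",L.round(1),"res",abs(F(L)).max())
s=env.read_state(); c=np.array([482.8,167.2,35]); ca=np.array([-.83,-.4,-19.2]); e=np.pi/4
for az in range(-90,121,15):
    t=np.deg2rad(az); R=frame([np.cos(t)*np.cos(e),np.sin(t)*np.cos(e),-np.sin(e)],[-np.sin(t),np.cos(t),0])
    b=None
    for q40 in(-1,0,1.5,3):
      for q60 in (-2,0,2):
        q0=s["joints"].copy(); q0[3]=q40;q0[4]=.6; q0[5]=q60
        q,k=ik(c-R@ca,R,q0)
        if k<1e-4 and (b is None or abs(q-s["joints"]).max()<abs(b-s["joints"]).max()): b=q
    print(az,b if b is None else b.round(2))
E
python3 ikscan.py
```

```text
L [258.7   0.  487.3  40.7 437.8 277.6  46.5   0. ] res 2.482352101651486e-10
-90 [ 0.55  0.83  1.65 -0.69  1.23  0.98]
-75 [ 0.58  0.78  1.77 -0.86  1.09  0.93]
-60 [ 0.6   0.74  1.89 -1.06  0.94  0.92]
-45 [ 0.6   0.7   2.01 -1.32  0.8   0.96]
-30 [0.56 0.66 2.13 4.61 0.68 1.07]
-15 [0.49 0.64 2.23 4.15 0.61 1.24]
0 [0.37 0.63 2.3  3.63 0.59 1.43]
15 [0.23 0.62 2.33 3.1  0.6  1.58]
30 [0.09 0.62 2.32 2.6  0.61 1.71]
45 [-0.02  0.63  2.27  2.11  0.64  1.86]
60 [-0.1   0.65  2.19  1.67  0.7   2.01]
75 [-0.13  0.68  2.08  1.32  0.81  2.11]
90 [-0.13  0.72  1.96  1.05  0.94  2.16]
105 [-0.11  0.76  1.84  0.85  1.08  2.15]
120 [-0.07  0.8   1.72  0.68  1.22  2.11]
```

```bash
cat > path.py <<'E'
from kin import *
s=env.read_state(); c=np.array([482.8,167.2,35]); ca=np.array([-.83,-.4,-19.2]); e=np.pi/4
t=np.deg2rad(-40); R=frame([np.cos(t)*np.cos(e),np.sin(t)*np.cos(e),-np.sin(e)],[-np.sin(t),np.cos(t),0])
if __name__=="__main__":
    for h in(110,3):
        P=c+[0,0,h]-R@ca; inc(P,R); q=s["joints"]; R0=s["eef_rot"]; rv=Ro.from_matrix(R0.T@R).as_rotvec()
        for f in np.linspace(0,1,9)[1:]:
            q,k=ik(s["tool_pos"]*(1-f)+P*f,R0@Ro.from_rotvec(rv*f).as_matrix(),q); print(q.round(2),round(k,5))
E
python3 path.py
```

```text
inc [0.0833, 0.0915, 0.0229, 0.2596, -0.2368, 0.0584] rows 3.7
[ 0.19  0.23  2.18 -0.48  0.22 -0.46] 0.0
[ 0.26  0.25  2.17 -0.83  0.28 -0.05] 0.0
[ 0.32  0.27  2.16 -1.02  0.36  0.2 ] 0.0
[ 0.39  0.3   2.15 -1.12  0.45  0.36] 0.0
[ 0.44  0.33  2.13 -1.17  0.55  0.47] 0.0
[ 0.5   0.36  2.1  -1.19  0.64  0.54] 0.0
[ 0.55  0.4   2.08 -1.19  0.73  0.6 ] 0.0
[ 0.59  0.44  2.04 -1.19  0.82  0.64] 0.0
inc [0.1956, 0.0176, 0.2542, 0.2596, -0.2368, 0.0584] rows 3.7
[ 0.19  0.26  2.19 -0.57  0.19 -0.36] 0.0
[ 0.26  0.31  2.19 -1.07  0.23  0.2 ] 0.0
[ 0.32  0.36  2.19 -1.32  0.31  0.52] 0.0
[ 0.39  0.42  2.17 -1.43  0.41  0.7 ] 0.0
[ 0.44  0.48  2.15 -1.47  0.5   0.81] 0.0
[ 0.5   0.55  2.13 -1.47  0.59  0.89] 0.0
[ 0.55  0.61  2.09 -1.45  0.68  0.94] 0.0
[ 0.59  0.68  2.05 -1.42  0.76  0.98] 0.0
```

Smooth path. Go to the high pose.

Call:
carry_out(
  increments=[
    [0.028,0.03,0.008,0.087,-0.079,0.019,0.3],
    [0.042,0.046,0.011,0.13,-0.118,0.029,0.3],
    [0.056,0.061,0.015,0.173,-0.158,0.039,0.3],
    [0.07,0.076,0.019,0.217,-0.198,0.049,0.3],
    [0.083,0.0915,0.023,0.2596,-0.2368,0.0584,0.3],
    [0.083,0.0915,0.023,0.2596,-0.2368,0.0584,0.3],
    [0.083,0.0915,0.023,0.2596,-0.2368,0.0584,0.3],
    [0.083,0.0915,0.023,0.2596,-0.2368,0.0584,0.3],
  ],
)

```text
time: 6.5
tool_pos: [494.9, 159.5, 131.9]
eef_rot: [[-0.537, 0.647, 0.541], [0.457, 0.763, -0.458], [-0.709, 0.001, -0.705]]
contact_force: [0.9, -0.1, -2.0]
width: 63.8
finger_force: 20.0
```

Run:
```python
from path import *
s=brief(); Rn=s["eef_rot"]
print("tin",(s["tool_pos"]+Rn@ca).round(1),(Rn@[-.7064,-.001,-.7086]).round(3))
p=grab("wrist"); save(p,"pics/w3.png"); w=cloud(p)
# tin lid plane: depth points near predicted tin top
ctr=s["tool_pos"]+Rn@ca; q=w.reshape(-1,3); q=q[(np.linalg.norm(q[:,:2]-ctr[:2],axis=1)<27)&(abs(q[:,2]-ctr[2]-27)<9)]
print(len(q)); 
if len(q)>50:
    m=q.mean(0); n=np.linalg.svd(q-m)[2][2]; print("lid normal",n.round(3),m.round(1))
p=grab("top"); save(p,"pics/t3.png"); w=cloud(p); q=w.reshape(-1,3); q=q[(np.linalg.norm(q[:,:2]-ctr[:2],axis=1)<40)&(abs(q[:,2]-ctr[2]-27)<9)]
print("top",len(q),q.mean(0).round(1)); 
if len(q)>20:
    m=q.mean(0); n=np.linalg.svd(q-m)[2][2]; print(n.round(3))
for h in (110,3,0): inc(c+[0,0,h]-R@ca,R)
```

```text
t 6.5 q [ 0.59   0.445  2.037 -1.184  0.828  0.646] p [494.9 159.5 131.9] w 63.8 F [ 0.9 -0.1 -2. ] ff 20.0
tin [484.7 167.7 146. ] [-5.000e-03  1.000e-03  1.001e+00]
0
top 1116 [483.7 168.3 168.9]
[ 0.004  0.003 -1.   ]
inc [0.0002, -0.0026, -0.0016, -0.002, -0.0014, -0.0005] rows 0.0
inc [0.189, -0.0021, 0.1879, -0.002, -0.0014, -0.0005] rows 2.1
inc [0.1943, -0.0021, 0.1932, -0.002, -0.0014, -0.0005] rows 2.2
```

View pics/w3.png

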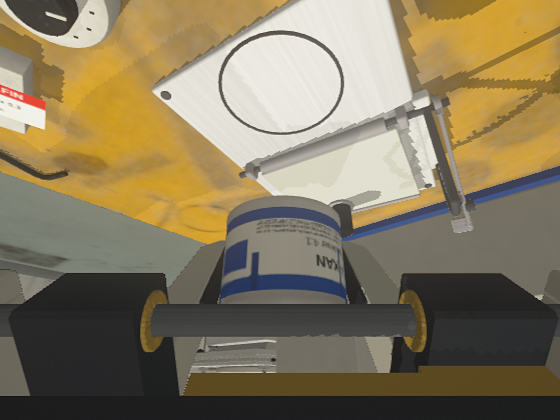

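Call:
carry_out(
  increments=[
    [0.06,-0.002,0.06,-0.002,-0.001,0,0.3],
    [0.11,-0.002,0.11,-0.002,-0.001,0,0.3],
    [0.15,-0.002,0.15,-0.002,-0.001,0,0.3],
    [0.176,-0.002,0.175,-0.002,-0.001,0,0.3],
    [0.189,-0.002,0.188,-0.002,-0.001,0,0.3],
    [0.192,-0.002,0.191,-0.002,-0.001,0,0.3],
    [0.192,-0.002,0.191,-0.002,-0.001,0,0.3],
  ],
)

```text
time: 7.3
tool_pos: [495.2, 158.4, 25.5]
eef_rot: [[-0.537, 0.646, 0.543], [0.46, 0.764, -0.453], [-0.707, 0.007, -0.707]]
contact_force: [-0.3, 0.1, -1.0]
width: 63.4
finger_force: 20.0
```

Run:
```python
from path import *
s=brief(); Rn=s["eef_rot"]
print("tin",(s["tool_pos"]+Rn@ca).round(1),(Rn@[-.7064,-.001,-.7086]).round(3))
p=grab("top"); w=cloud(p); q=w.reshape(-1,3); q=q[(np.linalg.norm(q[:,:2]-c[:2],axis=1)<36)&(abs(q[:,2]-62)<9)]
print("top",len(q),q.mean(0).round(1),np.percentile(q[:,2],[10,50,90]).round(1)); 
for h in (0,-1): inc(c+[0,0,h]-R@ca,R)
```

```text
t 7.3 q [ 0.585  0.676  2.051 -1.425  0.754  0.981] p [495.2 158.4  25.5] w 63.4 F [-0.3  0.1 -1. ] ff 20.0
tin [484.9 166.4  39.6] [-0.006 -0.005  1.001]
top 839 [484.8 166.3  63.5] [61.2 63.7 65.9]
inc [0.0126, -0.0028, 0.005, 0.0016, 0.0004, -0.0049] rows 0.1
inc [0.0144, -0.0028, 0.0068, 0.0016, 0.0004, -0.0049] rows 0.1
```

Call:
carry_out(
  increments=[
    [0.008,-0.002,0.003,0.0016,0,-0.004,0.3],
    [0.012,-0.003,0.005,0.0016,0,-0.005,0.3],
    [0.012,-0.003,0.005,0.0016,0,-0.005,0.3],
  ],
)

```text
time: 7.65
tool_pos: [493.9, 159.3, 22.3]
eef_rot: [[-0.539, 0.643, 0.545], [0.453, 0.766, -0.456], [-0.71, 0.001, -0.704]]
contact_force: [-1.0, -0.1, 12.7]
width: 63.7
finger_force: 20.0
```

Run:
```python
from path import *
s=brief(); Rn=s["eef_rot"]
print("tin",(s["tool_pos"]+Rn@ca).round(1),(Rn@[-.7064,-.001,-.7086]).round(3))
for h in (0,-1): inc(c+[0,0,h]-R@ca,R)
```

```text
t 7.65 q [ 0.591  0.685  2.051 -1.432  0.76   0.99 ] p [493.9 159.3  22.3] w 63.7 F [-1.  -0.1 12.7] ff 20.0
tin [483.6 167.3  36.4] [-0.006  0.002  1.001]
inc [0.0037, -0.0017, 0.0015, 0.0007, 0.0029, -0.0004] rows 0.0
inc [0.0055, -0.0017, 0.0033, 0.0007, 0.0029, -0.0004] rows 0.1
```

Call:
carry_out(
  increments=[
    [-0.001,0,-0.001,0,0,0,0.6],
    [-0.001,0,-0.001,0,0,0,1],
    [-0.001,0,-0.001,0,0,0,1],
    [-0.001,0,-0.001,0,0,0,1],
    [-0.001,0,-0.001,0,0,0,1],
    [-0.001,0,-0.001,0,0,0,1],
  ],
)

```text
time: 8.25
tool_pos: [493.0, 159.1, 21.1]
eef_rot: [[-0.541, 0.643, 0.542], [0.454, 0.766, -0.455], [-0.708, -0.0, -0.706]]
contact_force: [0.0, -0.3, 0.3]
width: 92.5
finger_force: 0.0
```

Call:
carry_out(
  increments=[
    [0,0,-0.03,0,0,0,1],
    [0,0,-0.08,0,0,0,1],
    [0,0,-0.15,0,0,0,1],
    [0,0,-0.25,0,0,0,1],
    [0,0,-0.36,0,0,0,1],
    [0,0,-0.45,0,0,0,1],
    [0,0,-0.45,0,0,0,1],
    [0,0,-0.45,0,0,0,1],
  ],
)

```text
time: 9.05
tool_pos: [395.4, 241.3, 148.4]
eef_rot: [[-0.541, 0.642, 0.543], [0.454, 0.767, -0.454], [-0.708, 0.001, -0.706]]
contact_force: [0.2, -0.2, 0.1]
width: 92.9
finger_force: 0.0
```

Run:
```python
from path import *
s=brief()
p=grab("top"); save(p,"pics/t4.png"); w=cloud(p); q=w.reshape(-1,3); q=q[(np.linalg.norm(q[:,:2]-c[:2],axis=1)<45)&(abs(q[:,2]-62)<7)]
print("top",len(q),q.mean(0).round(1),np.linalg.svd(q-q.mean(0))[2][2].round(3),cv2.minEnclosingCircle(q[:,:2].astype(np.float32)))
# flap frame
x=np.array([.9835,-.181,0]); y=np.array([.181,.9835,0]); H=np.array([547.7,155.3,14]); Z=np.array([0,0,1.])
def pose(f,dy=0):
    r=lambda v:v[0]*(np.cos(f)*x+np.sin(f)*Z)+v[1]*y+v[2]*(-np.sin(f)*x+np.cos(f)*Z)
    g=H+r([108,-20,23.5]); zt=-r([0,0,1]); return g+zt*(18.8-4),zt
for sg in(1,-1):
  for f in(0,.4,.88):
    P,zt=pose(f); R=frame(zt,sg*y); 
    for q0 in ([-.1,.8,1.6,0,.7,sg*-1.5],[.1,.8,1.6,1,.7,0],s["joints"]):
        q,k=ik(P,R,q0); print(sg,f,P.round(1),q.round(2),round(k,5))
```

```text
t 9.05 q [ 0.878  0.402  2.047 -1.002  0.998  0.708] p [395.4 241.3 148.4] w 92.9 F [ 0.2 -0.2  0.1] ff 0.0
top 828 [483.6 167.6  60.7] [ 0.001 -0.004 -1.   ] ((483.9559326171875, 167.64456176757812), 31.97468376159668)
1 0 [650.3 116.1  22.7] [ 0.11  0.78  1.47  0.    0.9  -1.28] 0.0
1 0 [650.3 116.1  22.7] [ 0.11  0.78  1.47  0.    0.9  -1.28] 0.0
1 0 [650.3 116.1  22.7] [ 0.11  0.78  1.47 -0.    0.9  -1.28] 0.0
1 0.4 [638.6 118.2  64.1] [ 0.17  0.59  1.78 -0.34  0.41 -0.93] 0.0
1 0.4 [638.6 118.2  64.1] [ 0.17  0.59  1.78 -0.34  0.41 -0.93] 0.0
1 0.4 [638.6 118.2  64.1] [ 0.17  0.59  1.78 -0.34  0.41 -0.93] 0.0
1 0.88 [605.2 124.4 102.8] [ 0.29  0.49  2.   -1.55  0.37  0.36] 0.0599
1 0.88 [605.2 124.4 102.8] [ 0.29  0.49  2.   -1.55  0.37  0.36] 0.0599
1 0.88 [605.2 124.4 102.8] [ 0.29  0.49  2.   -1.55  0.37  0.36] 0.0599
-1 0 [650.3 116.1  22.7] [0.11 0.78 1.47 0.   0.9  1.86] 0.0
-1 0 [650.3 116.1  22.7] [ 0.11  0.78  1.47 -0.    0.9   1.86] 0.0
-1 0 [650.3 116.1  22.7] [ 0.11  0.78  1.47 -0.    0.9   1.86] 0.0
-1 0.4 [638.6 118.2  64.1] [ 0.17  0.59  1.78 -0.34  0.41  2.21] 0.0
-1 0.4 [638.6 118.2  64.1] [ 0.17  0.59  1.78 -0.34  0.41  2.21] 0.0
-1 0.4 [638.6 118.2  64.1] [ 0.17  0.59  1.78 -0.34  0.41  2.21] 0.0
-1 0.88 [605.2 124.4 102.8] [ 0.2   0.46  1.98 -1.02  0.19  2.85] 0.1516
-1 0.88 [605.2 124.4 102.8] [ 0.28  0.52  2.1   4.02  0.46 -2.09] 0.0
-1 0.88 [605.2 124.4 102.8] [ 0.2   0.46  1.98 -1.02  0.19  2.85] 0.1516
```

View pics/t4.png

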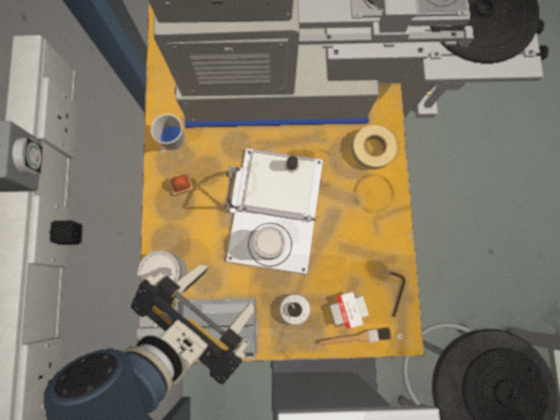

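The top view shows the tin standing in the ring at (269,243), about 1 mm off centre. The arm is clear at lower left, and the flap and knob are untouched at (292,161). Next is the grasp tilt for the knob.

```bash
cat > flap.py <<'E'
from kin import *
x=np.array([.9835,-.181,0]); y=np.array([.181,.9835,0]); H=np.array([547.7,155.3,14]); Z=np.array([0,0,1.])
def pose(f,de,dep=14.8):
    r=lambda v,f:v[0]*(np.cos(f)*x+np.sin(f)*Z)+v[1]*y+v[2]*(-np.sin(f)*x+np.cos(f)*Z)
    g=H+r([108,-20,23.5],f); zt=-r([0,0,1],f-de); return g+zt*dep,frame(zt,y)
E
python3 - <<'E'
from flap import *
for de in(.15,.25,.35,.45):
    q=[.1,.8,1.5,0,.9,-1.3]
    for f in(0,.3,.6,.75,.9):
        q,k=ik(*pose(f,de),q); print(de,f,q.round(2),round(k,5))
# pointer & obstacles beyond
w=np.load("top_w.npy").reshape(-1,3); l=np.c_[(w-H)@x,(w-H)@y,w[:,2]-14]
m=(abs(l[:,1])<110)&(l[:,0]>135)&(l[:,2]>10); print("printer nearest l_x",np.percentile(l[m][:,0],[0.5,2,5]).round(0))
q=l[(abs(l[:,1]-99)<9)&(l[:,0]>30)&(l[:,0]<90)&(l[:,2]>30)]; r=np.hypot(q[:,0],q[:,2]); a=np.arctan2(q[:,2],q[:,0]); i=np.argsort(r); print(np.c_[r,a,q[:,1]][i].round(2).tolist())
s=env.read_state()
P,R=pose(0,.35,-80); inc(P,R)
E
```

```text
0.15 0 [ 0.09  0.84  1.35  0.05  1.1  -1.32] 0.0
0.15 0.3 [ 0.13  0.67  1.6  -0.07  0.73 -1.21] 0.0
0.15 0.6 [ 0.19  0.54  1.84 -0.45  0.37 -0.82] 0.0
0.15 0.75 [ 0.22  0.5   1.95 -1.06  0.26 -0.19] 0.0
0.15 0.9 [ 0.26  0.48  2.02 -1.55  0.3   0.33] 0.00683
0.25 0 [ 0.08  0.89  1.27  0.07  1.23 -1.34] 0.0
0.25 0.3 [ 0.12  0.7   1.53 -0.02  0.86 -1.26] 0.0
0.25 0.6 [ 0.17  0.56  1.78 -0.25  0.49 -1.01] 0.0
0.25 0.75 [ 0.2   0.5   1.89 -0.59  0.33 -0.66] 0.0
0.25 0.9 [ 0.24  0.47  2.   -1.35  0.26  0.12] 0.0
0.35 0 [ 0.07  0.94  1.19  0.09  1.36 -1.35] 0.0
0.35 0.3 [ 0.11  0.74  1.45  0.02  1.   -1.29] 0.0
0.35 0.6 [ 0.15  0.58  1.71 -0.14  0.62 -1.13] 0.0
0.35 0.75 [ 0.19  0.51  1.83 -0.34  0.44 -0.92] 0.0
0.35 0.9 [ 0.22  0.47  1.95 -0.8   0.29 -0.44] 0.0
0.45 0 [ 0.06  0.99  1.1   0.11  1.49 -1.36] 0.0
0.45 0.3 [ 0.09  0.78  1.38  0.05  1.13 -1.32] 0.0
0.45 0.6 [ 0.14  0.6   1.64 -0.07  0.75 -1.2 ] 0.0
0.45 0.75 [ 0.17  0.53  1.77 -0.19  0.56 -1.07] 0.0
0.45 0.9 [ 0.21  0.48  1.89 -0.45  0.39 -0.8 ] 0.0
printer nearest l_x [191. 193. 195.]
[[57.35, 0.91, 98.62], [58.38, 0.87, 99.05]
[... 1430 characters left out ...]
87, 96.12], [93.22, 0.88, 97.96], [93.44, 0.86, 90.32], [93.73, 0.89, 99.72], [94.35, 0.89, 93.88], [94.67, 0.89, 91.91], [94.92, 0.86, 94.43], [95.14, 0.88, 100.04], [95.68, 0.88, 98.01], [95.69, 0.88, 96.12], [96.32, 0.88, 92.17], [97.81, 0.87, 96.26], [98.55, 0.9, 99.83], [98.7, 0.88, 92.25], [98.93, 0.87, 100.43], [99.52, 0.9, 97.7], [99.56, 0.89, 93.92], [99.66, 0.89, 90.12], [100.06, 0.87, 94.47], [100.12, 0.88, 98.22], [100.34, 0.88, 96.28], [100.35, 0.85, 100.76], [100.95, 0.84, 93.06], [101.12, 0.88, 92.32], [101.65, 0.86, 94.75], [101.92, 0.85, 90.91], [102.38, 0.89, 90.12], [102.45, 0.88, 98.3], [103.57, 0.89, 96.13]]
inc [-0.466, 0.2048, 0.5914, -0.0755, 0.7067, -0.3382] rows 8.2
```

Run:
```python
from flap import *
for n in("top_w.npy","scene_w.npy"):
    w=np.load(n).reshape(-1,3); l=np.c_[(w-H)@x,(w-H)@y,w[:,2]]
    for a in range(20,500,40):
        m=(l[:,1]>-130)&(l[:,1]<90)&(l[:,0]>140)&(l[:,0]<500)&(l[:,2]>a)&(l[:,2]<a+40)
        if m.sum()>20: print(n,a,np.percentile(l[m][:,0],1).round(0))
s=env.read_state(); R0=s["eef_rot"]
# route: waypoint high above, then down
for de in (.25,.3):
  W,_=pose(0,de,-150); P,R=pose(0,de); inc(W,R); rv=Ro.from_matrix(R0.T@R).as_rotvec(); q=s["joints"]
  for f in np.linspace(0,1,6)[1:]:
    q,k=ik(s["tool_pos"]*(1-f)+W*f,R0@Ro.from_rotvec(rv*f).as_matrix(),q); print(de,f,(s["tool_pos"]*(1-f)+W*f).round(0),(R0@Ro.from_rotvec(rv*f).as_matrix())[:,2].round(2),q.round(2),round(k,4))
```

```text
top_w.npy 20 198.0
top_w.npy 60 198.0
top_w.npy 100 199.0
top_w.npy 140 197.0
top_w.npy 180 194.0
top_w.npy 220 195.0
top_w.npy 260 194.0
top_w.npy 300 198.0
top_w.npy 340 210.0
top_w.npy 380 209.0
scene_w.npy 20 196.0
scene_w.npy 60 195.0
scene_w.npy 100 197.0
scene_w.npy 140 195.0
scene_w.npy 180 193.0
scene_w.npy 220 194.0
scene_w.npy 260 194.0
scene_w.npy 300 196.0
scene_w.npy 340 209.0
scene_w.npy 380 207.0
scene_w.npy 420 207.0
scene_w.npy 460 206.0
inc [-0.6051, 0.2167, 0.4824, -0.0915, 0.6447, -0.331] rows 7.7
0.25 0.2 [454. 214. 155.] [ 0.43 -0.34 -0.83] [ 0.64  0.34  1.99 -0.81  0.83  0.23] 0.0
0.25 0.4 [512. 188. 162.] [ 0.29 -0.23 -0.93] [ 0.43  0.36  1.86 -0.47  0.81 -0.34] 0.0
0.25 0.6000000000000001 [570. 162. 169.] [ 0.13 -0.12 -0.98] [ 0.27  0.45  1.65 -0.19  0.96 -0.82] 0.0
0.25 0.8 [629. 136. 176.] [-0.06 -0.03 -1.  ] [ 0.15  0.59  1.38 -0.02  1.22 -1.13] 0.0
0.25 1.0 [687. 109. 183.] [-0.24  0.04 -0.97] [ 0.07  0.79  1.04  0.06  1.56 -1.33] 0.0
inc [-0.6126, 0.2256, 0.4971, -0.0836, 0.6757, -0.3346] rows 7.9
0.3 0.2 [455. 214. 154.] [ 0.42 -0.34 -0.84] [ 0.64  0.34  1.98 -0.79  0.82  0.21] 0.0
0.3 0.4 [515. 188. 161.] [ 0.27 -0.22 -0.94] [ 0.42  0.37  1.84 -0.45  0.82 -0.38] 0.0
0.3 0.6000000000000001 [575. 161. 168.] [ 0.1  -0.11 -0.99] [ 0.26  0.46  1.62 -0.16  0.99 -0.85] 0.0
0.3 0.8 [634. 135. 174.] [-0.09 -0.02 -1.  ] [ 0.14  0.62  1.34 -0.01  1.28 -1.15] 0.0
0.3 1.0 [694. 108. 181.] [-0.29  0.05 -0.96] [ 0.06  0.84  0.96  0.07  1.63 -1.33] 0.0
```

Run:
```python
from flap import *
s=env.read_state(); R0=s["eef_rot"]
for de in (0.03,):
  W,R=pose(0,de,-110); inc(W,R); rv=Ro.from_matrix(R0.T@R).as_rotvec(); q=s["joints"]
  for f in np.linspace(0,1,6)[1:]:
    q,k=ik(s["tool_pos"]*(1-f)+W*f,R0@Ro.from_rotvec(rv*f).as_matrix(),q); print(de,f,(s["tool_pos"]*(1-f)+W*f).round(0),q.round(2),round(k,4))
```

```text
inc [-0.4905, 0.175, 0.4928, -0.1251, 0.508, -0.3136] rows 6.4
0.03 0.2 [447. 216. 148.] [ 0.67  0.35  2.02 -0.89  0.82  0.34] 0.0
0.03 0.4 [499. 191. 148.] [ 0.48  0.36  1.94 -0.64  0.72 -0.15] 0.0
0.03 0.6000000000000001 [550. 166. 148.] [ 0.32  0.41  1.8  -0.33  0.77 -0.65] 0.0
0.03 0.8 [602. 141. 148.] [ 0.19  0.51  1.61 -0.11  0.93 -1.03] 0.0
0.03 1.0 [654. 115. 147.] [ 0.1   0.64  1.37  0.01  1.16 -1.29] 0.0
```

Call:
carry_out(
  increments=[
    [-0.08,0.03,0.08,-0.021,0.085,-0.052,0.75],
    [-0.16,0.058,0.164,-0.042,0.169,-0.105,0.75],
    [-0.245,0.087,0.246,-0.063,0.254,-0.157,0.75],
    [-0.327,0.117,0.328,-0.083,0.339,-0.209,0.75],
    [-0.409,0.146,0.41,-0.104,0.423,-0.261,0.75],
    [-0.49,0.175,0.493,-0.125,0.508,-0.314,0.75],
    [-0.49,0.175,0.493,-0.125,0.508,-0.314,0.75],
    [-0.49,0.175,0.493,-0.125,0.508,-0.314,0.75],
    [-0.49,0.175,0.493,-0.125,0.508,-0.314,0.75],
  ],
)

```text
time: 10.0
tool_pos: [654.3, 113.8, 146.6]
eef_rot: [[-0.981, 0.194, -0.014], [0.194, 0.981, -0.004], [0.013, -0.007, -1.0]]
contact_force: [0.1, 1.4, -0.3]
width: 69.6
finger_force: 0.0
```

Run:
```python
from flap import *
s=brief()
p=grab("wrist"); save(p,"pics/w5.png"); w=cloud(p)
for l in("knob_grip","pointer_tip"):
    for d in env.recognise(p,l)[:2]: u,v=map(int,d["at"]); print(l,d,w[v,u].round(1))
q=w.reshape(-1,3); k=q[(np.hypot(q[:,0]-650,q[:,1]-116)<25)&(q[:,2]>25)&(q[:,2]<60)]; print("knob",len(k),k.min(0).round(1),k.max(0).round(1))
t=k[k[:,2]>k[:,2].max()-5]; print("top",len(t),t.mean(0).round(1),cv2.minEnclosingCircle(t[:,:2].astype(np.float32)))
l=np.c_[(q-H)@x,(q-H)@y,q[:,2]-14]; m=l[(abs(l[:,1]-98)<10)&(l[:,0]>20)&(l[:,0]<95)&(l[:,2]>20)&(l[:,2]<100)]; print(len(m)); np.save("ptr.npy",m)
P,R=pose(0,.03); inc(P,R)
```

```text
t 10.0 q [ 0.103  0.636  1.383 -0.003  1.136 -1.271] p [654.3 113.8 146.6] w 69.6 F [ 0.1  1.4 -0.3] ff 0.0
pointer_tip {'at': [441.4, 139.5], 'p': 0.86} [615.1 241.7  76.1]
pointer_tip {'at': [313.6, 112.4], 'p': 0.5} [576.3 156.3  14.9]
knob 656 [639.9 103.4  25.2] [662.9 126.9  53. ]
top 529 [651.1 115.4  51.1] ((651.66650390625, 115.31230926513672), 11.937161445617676)
1270
inc [0.0121, 0.011, 0.3057, -0.0065, 0.0125, -0.0132] rows 2.4
```

View pics/w5.png

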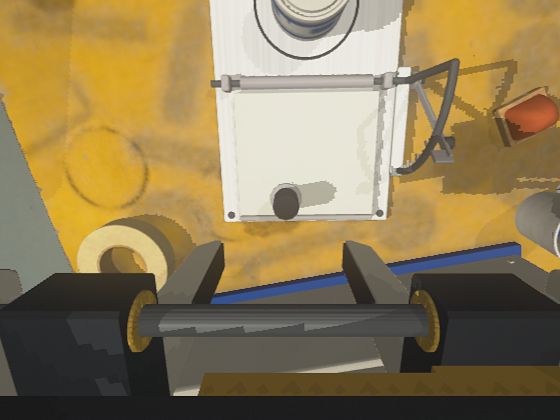

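The knob is at (286,203), centred between the fingers. The light-grey pointer arm runs from the hinge at about (412,80) to its tip at about (442,158). I'll analyse its angle and move down at the same time.

Call:
carry_out(
  increments=[
    [0.006,0.006,0.1,-0.006,0.012,-0.013,0.75],
    [0.01,0.01,0.19,-0.006,0.012,-0.013,0.75],
    [0.01,0.011,0.26,-0.006,0.012,-0.013,0.75],
    [0.01,0.011,0.305,-0.006,0.012,-0.013,0.75],
    [0.01,0.011,0.305,-0.006,0.012,-0.013,0.75],
    [0.01,0.011,0.305,-0.006,0.012,-0.013,0.2],
    [0.01,0.011,0.305,-0.006,0.012,-0.013,0.1],
    [0.01,0.011,0.305,-0.006,0.012,-0.013,0.1],
    [0.01,0.011,0.305,-0.006,0.012,-0.013,0.1],
    [0.01,0.011,0.305,-0.006,0.012,-0.013,0.1],
    [0.01,0.011,0.305,-0.006,0.012,-0.013,0.1],
    [0.01,0.011,0.305,-0.006,0.012,-0.013,0.1],
  ],
  grip_force=25,
)

```text
time: 11.35
tool_pos: [648.7, 116.8, 26.1]
eef_rot: [[-0.984, 0.176, -0.028], [0.176, 0.984, 0.0], [0.028, -0.005, -1.0]]
contact_force: [-4.1, -21.5, 5.6]
width: 23.4
finger_force: 25.0
```

Run:
```python
from flap import *
s=brief(); print(s["eef_rot"].round(3).tolist())
m=np.load("ptr.npy"); r=np.hypot(m[:,0],m[:,2]); a=np.arctan2(m[:,2],m[:,0])
for y0 in range(88,109,2):
    k=(abs(m[:,1]-y0)<1)&(a>.7)&(a<1); print(y0,k.sum(),[(len(a[k&(abs(r-R)<4)]),np.median(a[k&(abs(r-R)<4)]).round(3)) for R in(40,55,70,80,90,98,104) if (k&(abs(r-R)<4)).sum()])
k=(a>.75)&(a<.97); print("all",[(R,k[abs(r-R)<4].sum(),np.percentile(a[k&(abs(r-R)<4)],[10,50,90]).round(3)) for R in(40,55,70,90,98,104) if (k&(abs(r-R)<4)).sum()])
```

```text
t 11.35 q [ 0.106  0.784  1.446  0.004  0.94  -1.291] p [648.7 116.8  26.1] w 23.4 F [ -4.1 -21.5   5.6] ff 25.0
[[-0.984, 0.176, -0.028], [0.176, 0.984, 0.0], [0.028, -0.005, -1.0]]
88 77 [(30, np.float64(0.907)), (4, np.float64(0.876)), (14, np.float64(0.878)), (6, np.float64(0.879))]
90 128 [(4, np.float64(0.77)), (17, np.float64(0.87)), (11, np.float64(0.878)), (26, np.float64(0.873)), (12, np.float64(0.863))]
92 71 [(1, np.float64(0.766)), (8, np.float64(0.912)), (10, np.float64(0.877)), (29, np.float64(0.876)), (12, np.float64(0.87))]
94 36 [(1, np.float64(0.967)), (9, np.float64(0.875)), (22, np.float64(0.876)), (12, np.float64(0.872))]
96 196 [(24, np.float64(0.844)), (30, np.float64(0.865)), (21, np.float64(0.866)), (28, np.float64(0.88)), (34, np.float64(0.879)), (13, np.float64(0.874))]
98 215 [(26, np.float64(0.906)), (25, np.float64(0.901)), (43, np.float64(0.897)), (24, np.float64(0.895)), (33, np.float64(0.878)), (13, np.float64(0.87))]
100 47 [(2, np.float64(0.915)), (2, np.float64(0.897)), (1, np.float64(0.9)), (11, np.float64(0.915)), (10, np.float64(0.896)), (11, np.float64(0.875)), (5, np.float64(0.873))]
102 29 [(10, np.float64(0.916)), (8, np.float64(0.881))]
104 35 [(12, np.float64(0.914)), (8, np.float64(0.868))]
106 4 [(2, np.float64(0.902)), (1, np.float64(0.881))]
108 0 []
all [(40, np.int64(52), array([0.793, 0.884, 0.922])), (55, np.int64(57), array([0.815, 0.887, 0.916])), (70, np.int64(6), array([0.765, 0.77 , 0.842])), (90, np.int64(113), array([0.868, 0.881, 0.901])), (98, np.int64(169), array([0.861, 0.877, 0.892])), (104, np.int64(73), array([0.853, 0.872, 0.881]))]
```

Call:
carry_out(
  increments=[
    [0,-0.003,0,0,0,0,0.1],
    [0,-0.004,0,0,0,0,0.1],
    [0,-0.004,0,0,0,0,0.1],
  ],
)

```text
time: 11.65
tool_pos: [648.7, 116.7, 26.1]
eef_rot: [[-0.984, 0.176, -0.027], [0.176, 0.984, 0.003], [0.027, -0.002, -1.0]]
contact_force: [-2.6, -10.2, 3.9]
width: 23.4
finger_force: 25.0
```

```bash
cat > flapinc.py <<'E'
from flap import *
import sys
s=brief()
# knob grip location from tool: actual point on tool axis; build rigid map at f0 with tool point Q fixed to flap
def targets(f0,fs,des,s=s):
    P0=s["tool_pos"]; R0=s["eef_rot"]; Q=P0-R0[:,2]*15  # gripped point
    for f,de in zip(fs,des):
        A=Ro.from_rotvec(-y*(f-f0)).as_matrix(); B=Ro.from_rotvec(-y*(f-f0-de)).as_matrix()
        Rn=B@R0; P=H+A@(Q-H)+Rn[:,2]*15
        print(f,end=" "); inc(P,Rn,s); q,k=ik(P,Rn,s["joints"]); print("   q",q.round(2),round(k,4))
Q=s["tool_pos"]-s["eef_rot"][:,2]*15-H; l=np.array([Q@x,Q@y,Q[2]]); print("grip local",l.round(1))
p=np.linalg.norm(l[[0,2]]); print("angle from grip radius dir",np.arctan2(l[2],l[0]))
E
python3 - <<'E'
from flapinc import *
targets(0,[.1,.2,.3,.4,.5,.6,.7,.8,.865],[.02,.05,.08,.11,.14,.17,.2,.22,.22])
E
```

```text
t 11.65 q [ 0.105  0.783  1.447  0.007  0.938 -1.293] p [648.7 116.7  26.1] w 23.4 F [ -2.6 -10.2   3.9] ff 25.0
grip local [106.7 -19.7  27.1]
angle from grip radius dir 0.24891632496531205
0.1 inc [0.0058, -0.0, -0.0262, 0.0003, -0.0509, 0.0001] rows 0.5
   q [ 0.12  0.73  1.51 -0.02  0.84 -1.26] 0.0
0.2 inc [0.0146, -0.0, -0.0516, 0.0005, -0.0955, 0.0002] rows 1.0
   q [ 0.13  0.69  1.57 -0.06  0.76 -1.23] 0.0
0.3 inc [0.0258, -0.0, -0.0758, 0.0007, -0.1401, 0.0003] rows 1.5
   q [ 0.14  0.65  1.63 -0.1   0.68 -1.18] 0.0
0.4 inc [0.0394, -0.0, -0.0988, 0.0009, -0.1846, 0.0004] rows 1.9
   q [ 0.15  0.61  1.69 -0.16  0.59 -1.12] 0.0
0.5 inc [0.0552, 0.0, -0.1202, 0.0011, -0.2292, 0.0005] rows 2.4
   q [ 0.17  0.57  1.76 -0.23  0.51 -1.04] 0.0
0.6 inc [0.073, 0.0001, -0.1399, 0.0013, -0.2737, 0.0006] rows 2.9
   q [ 0.18  0.54  1.82 -0.35  0.43 -0.92] 0.0
0.7 inc [0.0927, 0.0001, -0.1576, 0.0016, -0.3183, 0.0007] rows 3.3
   q [ 0.2   0.51  1.87 -0.51  0.36 -0.75] 0.0
0.8 inc [0.1136, 0.0002, -0.1734, 0.0018, -0.3692, 0.0008] rows 3.9
   q [ 0.22  0.49  1.94 -0.82  0.29 -0.43] 0.0
0.865 inc [0.1276, 0.0002, -0.1828, 0.002, -0.4106, 0.0009] rows 4.3
   q [ 0.24  0.47  1.99 -1.16  0.26 -0.08] 0.0
```

Call:
carry_out(
  increments=[
    [0.0025,-0.003,-0.013,0,-0.025,0,0.1],
    [0.006,-0.003,-0.026,0,-0.051,0,0.1],
    [0.01,-0.003,-0.039,0,-0.073,0,0.1],
    [0.0146,-0.003,-0.0516,0.0005,-0.0955,0,0.1],
    [0.02,-0.003,-0.064,0.0005,-0.118,0,0.1],
    [0.0258,-0.003,-0.0758,0.0007,-0.14,0,0.1],
    [0.0325,-0.003,-0.0873,0.0008,-0.162,0,0.1],
    [0.0394,-0.003,-0.0988,0.0009,-0.1846,0,0.1],
    [0.047,-0.003,-0.1095,0.001,-0.207,0,0.1],
    [0.0552,-0.003,-0.1202,0.0011,-0.2292,0.0005,0.1],
    [0.0552,-0.003,-0.1202,0.0011,-0.2292,0.0005,0.1],
  ],
)

```text
time: 12.75
tool_pos: [627.4, 120.5, 74.5]
eef_rot: [[-0.93, 0.177, 0.322], [0.167, 0.984, -0.06], [-0.327, -0.002, -0.945]]
contact_force: [1.7, -4.5, -4.1]
width: 23.4
finger_force: 25.0
```

```bash
cat > look.py <<'E'
from flapinc import *
def fl():
    for n in("top","scene"):
        p=grab(n); w=cloud(p); l=((w-H)@np.stack([x,y,Z],1)).reshape(-1,3); im=p["image"].reshape(-1,3).astype(int)
        k=(abs(l[:,1])<60)&(l[:,0]>15)&(l[:,0]<135)&(l[:,2]>8)&(l[:,2]<125)&(im.min(1)>140); q=l[k]; r=np.hypot(q[:,0],q[:,2]); q=q[r<135]; a=np.arctan2(q[:,2],q[:,0])
        if len(a)<20: print(n,"few",len(a)); continue
        med=np.median(a); q=q[abs(a-med)<.12]
        print(n,"flap upper-face angle",med.round(3),len(a)); c0=np.polyfit(q[:,0],q[:,2],1); print("  slope angle",np.arctan(c0[0]).round(3),"offs",c0[1].round(1))
E
python3 - <<'E'
from look import *
fl()
targets(.5,[.6,.7,.8,.865],[.02,.04,.06,.06])
E
```

```text
t 12.75 q [ 0.166  0.573  1.759 -0.233  0.507 -1.04 ] p [627.4 120.5  74.5] w 23.4 F [ 1.7 -4.5 -4.1] ff 25.0
grip local [ 79.7 -19.8  74.7]
angle from grip radius dir 0.7525183322668105
top few 0
scene few 0
0.6 inc [0.0093, 0.0, -0.0245, 0.0002, -0.0509, 0.0] rows 0.5
   q [ 0.18  0.54  1.82 -0.37  0.41 -0.9 ] 0.0
0.7 inc [0.0211, 0.0001, -0.0478, 0.0005, -0.1019, 0.0001] rows 1.1
   q [ 0.2   0.51  1.89 -0.58  0.33 -0.68] 0.0
0.8 inc [0.0351, 0.0001, -0.0698, 0.0007, -0.1528, 0.0001] rows 1.6
   q [ 0.22  0.49  1.95 -0.92  0.27 -0.33] 0.0
0.865 inc [0.0448, 0.0001, -0.0835, 0.0009, -0.1942, 0.0001] rows 2.0
   q [ 0.24  0.47  2.   -1.29  0.26  0.05] 0.0
```

Call:
carry_out(
  increments=[
    [0.0045,0,-0.012,0,-0.025,0,0.1],
    [0.0093,0,-0.0245,0,-0.051,0,0.1],
    [0.015,0,-0.036,0,-0.076,0,0.1],
    [0.0211,0,-0.0478,0.0005,-0.102,0,0.1],
    [0.028,0,-0.059,0.0006,-0.127,0,0.1],
    [0.0351,0,-0.0698,0.0007,-0.1528,0,0.1],
    [0.0351,0,-0.0698,0.0007,-0.1528,0,0.1],
    [0.0351,0,-0.0698,0.0007,-0.1528,0,0.1],
  ],
)

```text
time: 13.65
tool_pos: [605.6, 124.4, 95.7]
eef_rot: [[-0.828, 0.179, 0.532], [0.148, 0.984, -0.099], [-0.541, -0.003, -0.841]]
contact_force: [0.2, -4.8, -4.8]
width: 23.0
finger_force: 25.0
```

Run:
```python
from look import *
p=grab("wrist"); save(p,"pics/w6.png"); w=cloud(p); l=((w-H)@np.stack([x,y,Z],1)); np.save("l6.npy",l)
q=l.reshape(-1,3); q=q[(abs(q[:,1]-30)<30)&(q[:,0]>15)&(q[:,0]<130)&(q[:,2]>10)&(q[:,2]<130)]; print(len(q)); 
if len(q)>30:
    r=np.hypot(q[:,0],q[:,2]); a=np.arctan2(q[:,2],q[:,0])
    for R in(40,60,80,100,115,125): 
        k=abs(r-R)<4; print(R,k.sum(),np.percentile(a[k],[10,50,90]).round(3) if k.any() else "")
targets(.8,[.83,.865],[.01,.02])
```

```text
t 13.65 q [ 0.224  0.487  1.951 -0.913  0.275 -0.333] p [605.6 124.4  95.7] w 23.0 F [ 0.2 -4.8 -4.8] ff 25.0
grip local [ 54.4 -19.8  94.4]
angle from grip radius dir 1.047475668923624
14206
40 1278 [0.786 0.807 0.827]
60 1254 [0.789 0.803 0.817]
80 1222 [0.79  0.801 0.811]
100 1183 [0.791 0.799 1.031]
115 492 [0.792 0.799 1.254]
125 0 
0.83 inc [0.0031, 0.0, -0.0072, 0.0, -0.0127, 0.0] rows 0.1
   q [ 0.23  0.48  1.97 -1.02  0.27 -0.22] 0.0
0.865 inc [0.0069, 0.0, -0.0155, 0.0001, -0.0286, 0.0] rows 0.3
   q [ 0.24  0.47  1.99 -1.16  0.26 -0.08] 0.0
```

View pics/w6.png

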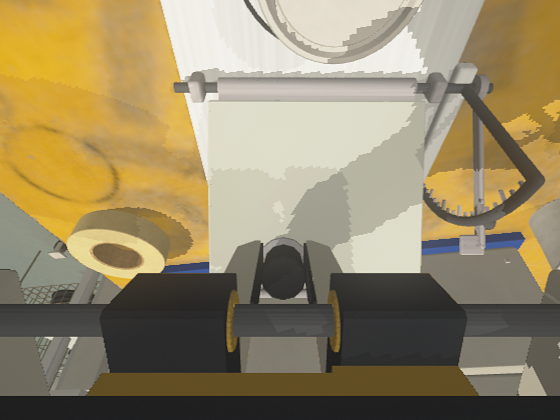

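The flap and its knob are held at (285,268). The pointer arm is visible at the right, from (478,95) to its tip at about (478,245). I'll measure both in this same depth picture so that bias cancels.

Run:
```python
from h import *
l=np.load("l6.npy"); im=cv2.imread("pics/w6.png")
q=l[110:235,225:415].reshape(-1,3); q=q[(q[:,0]>15)&(q[:,2]>15)]; c=np.polyfit(q[:,0],q[:,2],1); 
for _ in range(3):
    e=abs(q[:,2]-np.polyval(c,q[:,0])); c=np.polyfit(q[e<3,0],q[e<3,2],1)
print("flap slope",np.arctan(c[0]),c[1]*np.cos(np.arctan(c[0])),(e<3).mean())
for v in range(105,250,10):
    print(v,[(u,im[v,u].tolist()[1],round(float(np.arctan2(l[v,u,2],l[v,u,0])),3),l[v,u].round(0).tolist()) for u in (474,476,478,480,482)])
m=l[100:236,470:487].reshape(-1,3); a=np.arctan2(m[:,2],m[:,0]); k=(a>.75)&(a<.97)&(m[:,2]>15)&(m[:,2]<90); m=m[k]; c=np.polyfit(m[:,0],m[:,2],1); print("ptr slope",np.arctan(c[0]),c[1]*np.cos(np.arctan(c[0])),len(m))
```

```text
flap slope 0.7924631967587985 0.55809952741117 0.9985349716446125
105 [(474, 67, 1.552, [0.0, 88.0, 20.0]), (476, 69, 1.56, [0.0, 89.0, 20.0]), (478, 69, 1.621, [-1.0, 88.0, 23.0]), (480, 71, 1.632, [-1.0, 89.0, 23.0]), (482, 73, 1.616, [-1.0, 91.0, 23.0])]
115 [(474, 86, 0.764, [12.0, 97.0, 12.0]), (476, 82, 0.826, [12.0, 97.0, 12.0]), (478, 64, 1.49, [2.0, 88.0, 27.0]), (480, 64, 1.548, [1.0, 87.0, 30.0]), (482, 66, 1.562, [0.0, 88.0, 31.0])]
125 [(474, 86, 0.77, [16.0, 97.0, 16.0]), (476, 87, 0.866, [15.0, 97.0, 18.0]), (478, 96, 0.964, [14.0, 97.0, 20.0]), (480, 127, 0.962, [14.0, 98.0, 20.0]), (482, 134, 0.929, [14.0, 100.0, 19.0])]
135 [(474, 86, 0.805, [20.0, 97.0, 21.0]), (476, 87, 0.88, [19.0, 97.0, 23.0]), (478, 95, 0.897, [18.0, 98.0, 23.0]), (480, 126, 0.919, [18.0, 98.0, 24.0]), (482, 133, 0.919, [18.0, 100.0, 24.0])]
145 [(474, 86, 0.814, [24.0, 97.0, 26.0]), (476, 87, 0.849, [23.0, 97.0, 27.0]), (478, 92, 0.929, [22.0, 97.0, 29.0]), (480, 123, 0.907, [22.0, 98.0, 28.0]), (482, 134, 0.942, [21.0, 99.0, 29.0])]
155 [(474, 86, 0.796, [29.0, 97.0, 29.0]), (476, 89, 0.884, 
[... 1277 characters left out ...]
0, 70.0]), (482, 78, 1.103, [36.0, 88.0, 72.0])]
225 [(474, 101, 0.988, [46.0, 89.0, 70.0]), (476, 105, 0.993, [46.0, 90.0, 71.0]), (478, 114, 1.0, [46.0, 91.0, 71.0]), (480, 137, 0.899, [52.0, 97.0, 66.0]), (482, 163, 0.901, [52.0, 98.0, 66.0])]
235 [(474, 110, 0.871, [58.0, 95.0, 69.0]), (476, 110, 0.874, [58.0, 96.0, 69.0]), (478, 133, 0.885, [57.0, 97.0, 70.0]), (480, 163, 0.897, [56.0, 97.0, 70.0]), (482, 175, 0.905, [56.0, 98.0, 71.0])]
245 [(474, 162, 0.887, [61.0, 94.0, 74.0]), (476, 144, 0.898, [60.0, 95.0, 75.0]), (478, 145, 0.876, [61.0, 97.0, 74.0]), (480, 160, 0.896, [60.0, 97.0, 75.0]), (482, 158, 0.885, [61.0, 99.0, 74.0])]
ptr slope 0.8730059316885295 0.42406083837765196 1051
```

Call:
carry_out(
  increments=[
    [0.002,0,-0.0045,0,-0.0085,0,0.1],
    [0.004,0,-0.009,0,-0.017,0,0.1],
    [0.006,0,-0.0134,0,-0.0255,0,0.1],
    [0.008,0,-0.0178,0,-0.034,0,0.1],
    [0.008,0,-0.0178,0,-0.034,0,0.1],
    [0.008,0,-0.0178,0,-0.034,0,0.1],
    [0.008,0,-0.0178,0,-0.034,0,0.1],
    [0.008,0,-0.0178,0,-0.034,0,0.1],
  ],
)

```text
time: 14.5
tool_pos: [599.5, 125.5, 99.9]
eef_rot: [[-0.798, 0.179, 0.575], [0.143, 0.984, -0.107], [-0.585, -0.003, -0.811]]
contact_force: [0.3, -5.4, -6.9]
width: 23.5
finger_force: 25.0
```

Run:
```python
from look import *
p=grab("wrist"); save(p,"pics/w7.png"); w=cloud(p); l=((w-H)@np.stack([x,y,Z],1))
def fit(q):
    c=np.polyfit(q[:,0],q[:,2],1)
    for _ in range(4):
        e=abs(q[:,2]-np.polyval(c,q[:,0])); c=np.polyfit(q[e<3,0],q[e<3,2],1)
    return np.arctan(c[0]).round(3),(c[1]*np.cos(np.arctan(c[0]))).round(2),(e<3).sum()
q=l.reshape(-1,3); ok=(q[:,0]>15)&(q[:,2]>15)&(q[:,2]<92); a=np.arctan2(q[:,2],q[:,0])
print("flap",fit(q[ok&(abs(q[:,1]-30)<25)&(abs(a-.87)<.15)]))
k=ok&(a>.75)&(a<1); 
for y0,y1 in((96,98.2),(98.2,106)): print("ptr",y0,fit(q[k&(q[:,1]>y0)&(q[:,1]<y1)]))
p=grab("top"); w=cloud(p).reshape(-1,3); t=w[(np.linalg.norm(w[:,:2]-[482.8,167.2],axis=1)<36)&(abs(w[:,2]-62)<7)]; print("tin",len(t),t.mean(0).round(1))
```

```text
t 14.5 q [ 0.24   0.474  1.993 -1.213  0.26  -0.024] p [599.5 125.5  99.9] w 23.5 F [ 0.3 -5.4 -6.9] ff 25.0
grip local [ 47.5 -19.9  98. ]
angle from grip radius dir 1.1195274504373673
flap (np.float64(0.864), np.float64(0.55), np.int64(11269))
ptr 96 (np.float64(0.876), np.float64(0.47), np.int64(466))
ptr 98.2 (np.float64(0.877), np.float64(1.54), np.int64(293))
tin 0 [nan nan nan]<stdin>:12: RuntimeWarning: Mean of empty slice.
  ret = um.true_divide(
```

View pics/w7.png

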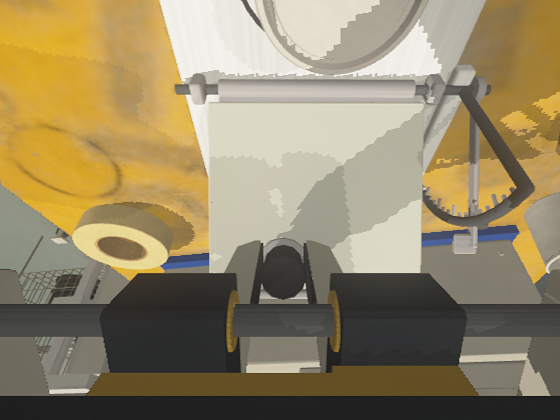

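The flap reads 0.864 and the pointer 0.876, so they line up well within 0.07 rad. The knob is held at (285,268), and the tin is upright and untouched in the ring at the top of the image. I'm handing in.

```bash
python3 -c "
from h import *
s=brief(); print(abs(s['dq']).max()); print(env.job_done())"
```

```text
t 14.6 q [ 0.24   0.474  1.993 -1.213  0.26  -0.024] p [599.5 125.6  99.9] w 23.2 F [-0.3 -5.1 -6.7] ff 25.0
0.0017957271534299254
the job is handed in; nothing more can be done
None
```

The job is handed in, with no verdict returned: the tin stands lid-up in the ring about 1 mm off centre, released and untouched, and the gripper holds the flap at 0.86 rad against the pointer's 0.88 rad (limit 0.07 rad apart).

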